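# Pair the tasting jars with their stands and raise the honey sign

## Robot

A 6-joint arm with a two-finger parallel gripper is mounted at the origin on a cart in front of the work surface, level with it; the furniture and walls round the work are solid. World frame = base frame: x ahead of the robot, y to its left, z up, the work surface at z = 0. Lengths are in m, angles in degrees, forces in N, time in s.
With the tool pointing down it reaches from about 0.25 to 0.725 m from the base axis. Payload 9.7 kg.
Tool frame: the origin (TCP) lies on the centre line of the jaws, within the pads' length; the fingertips stand 22 mm ahead of it and the grasp point (between the pads) lies 3 mm ahead of it; z points along the fingers, y is the direction in which the jaws open and shut (so a half turn about z gives the same grasp; the last joint's range is limited). The gripper opens to 85 mm and grips with 20 to 120 N. Pads are 22 mm wide; open, the fingers measure 114 mm over their backs; the gripper's body (76 mm by 85 mm) begins 54 mm behind the grasp point. The pads swing forward as they close: fully open they stand 13 mm farther back than shut.
Start: joints at [-76.089, 4.979, 10.078, 95.1, 0, 90], TCP at [0.132, -0.534, 0.253] pointing down, gripper open.
Joint ranges: [-179.16, 179.16], [-48.56, 103.87], [-65.8, 70.77], [-126.05, 130.52], [-82.76, 87.17], [-180, 180]. Speed limits (degrees/s): [127.2, 127.2, 147.25, 180, 180, 180].

## Interface

Orientations are given as [roll, pitch, yaw] about the fixed x, y, z axes, in that order (R = Rz(yaw) Ry(pitch) Rx(roll)).
In Python, from workcell import monitor, eyes, job gives the robot as it stands. The module is installed in compiled form; this text tells all that it offers.
- The arm moves only by the tool drive_tool, never from a script. Its argument "plan" is a list of rows, each a list of 3 entries, a list of its own where there are three numbers: the opening, from 0 (shut) to 1 (fully open), then the shift along the world's x, y, z in m, then the turn about the world's z in degrees. In form: [[gripper, [x, y, z], yaw], ...]. A call has 1 to 10 rows; each row shifts and turns the commanded pose from where the row before left it; what a row does not reach is not made up. A row lasts 1/8 s, in which the tool goes at most 62.5 mm and 10.7 degrees, less where a joint would pass 70% of its speed; a pose out of reach is approached as far as the arm can. A call is refused whole if a number of a shift passes 0.0625 or a number of a turn 10.7, either way. A call with a gripper value outside its range is refused whole. The fingers move at their own pace and stop on an object; "grip_force" is the grip in N (left out, the last holds). Time passes only in rows, so rows that do not move let the fingers close. It gives the time, the measured TCP pose, the force and the opening at its end, in the units of the state.
- monitor.get_obs(): the state, without advancing time (a new reading comes with each control period).
- eyes.camera(name): name is "scene" or "top" or "wrist"; returns (picture, depth): 480x640x3 uint8, red, green, blue; 480x640 float32, m along the optical axis (not along the pixel's ray), 0 where there is no reading.
- eyes.camera_params(name): a dict with "fx", "fy", "cx", "cy" (pixels), "extrinsics" (4x4, takes a point from world to camera coordinates); the wrist camera has in their place "mount" (4x4, takes a point from camera to tool coordinates, whose origin is the TCP and whose axes are the flange's). Camera axes: x right, y down, z forward; pixel columns grow to the right and rows downward; lengths in m; the calibration is good to about 2 mm. A picture is of the moment at which its call begins: read the wrist's pose just before it. camera_params takes no time and is no camera call.
- job.job_done(): hands the job in, once; it reports no verdict.
The state is a dict: "time": time; "q": joint angles; "qd": joint speeds; "joint_efforts": joint torques, N m; "ee_pos": TCP position; "tcp_rot": TCP orientation; "wrist_force": force on the tool from outside, world axes, zero at the start; "torque": the same for the moment, N m; "opening": finger opening in m.
Only numpy, scipy, OpenCV 4.12 (cv2) and the standard library are available. Lean on these libraries where they do the work, as an engineer would, in place of code of your own. Each camera call takes 0.05 s, during which the arm holds its last target.

## Task

Set up the two tasting displays: set the amber honey jar (gold lid) down upright in the round recess of the stand with the yellow sign and the red berry jar (white lid) in that of the stand with the red sign, without dropping them, and let them go. Then grip the grey head of the yellow sign so that the white button on its side is squeezed fully in, pull the sign up past the first stop to the second stop (its full height), and finish while still holding it up there with the button squeezed, so that I can fix it. Leave the red sign down, and do not disturb the brown fig jar or the cookies.

Things in the scene. Friction and masses are not known exactly. Their poses are not given: they have to be found in the camera images.
- honey_stand: Heavy display stand that does not move: a light wooden foot 90 (x) x 212 (y) x 12 (z) mm, origin at the centre of its underside, x away from the robot (yaw up to 0.3), y to the left, z up. On the +y half (60 mm from the middle) stands the mast with the sign and the head, on the -y half (60 mm from the middle) the round recess for the jar. Sign border and recess ring are amber yellow, with a motif of seven yellow dots on the sign.
- honey_recess (a point): Point in the middle of the recess floor (top of the foot, 12 mm above the table). The ring round it has an inner diameter of 72 mm and stands 6 mm above the floor.
- honey_head (a point): Centre of the grey grip head of the yellow sign, 146 mm above the table while the sign is down. The head is a grey block 34 (x) x 30 (y) x 40 (z) mm on top of a mast; in its +y side (stand frame) sits the white button, 22 x 30 mm, standing 6 mm proud, so head and button measure 36 mm across y, 31 mm with the button pressed. Room above and beside is free; the sign plate (80 wide x 85 high mm) hangs below the head, in front of the mast (-x side). It rises with the sign.
- honey_sign (a joint): Height of the yellow sign: 0 down, 0.045 first stop, 0.090 second stop; the mast ends at 0.091. At each of the three a latch locks it (about 1 mm of play) unless the button is fully in. With the button in it slides freely, straight up (about 2 N for weight and friction) and passes the first stop without any resistance.
- honey_button (a joint): Travel of the white button on the yellow sign's head: 0 out, 0.005 fully in. It moves towards -y of the stand against a spring (4 N at the start, 8 N fully in); gripping the head across the stand's y, one finger on the button and one on the opposite face, squeezes it in.
- berry_stand: Same as the yellow stand, with the same layout, but sign border and recess ring are dark red, with three red dots on the sign.
- berry_recess (a point): Point in the middle of the recess floor (top of the foot, 12 mm above the table). The ring round it has an inner diameter of 72 mm and stands 6 mm above the floor.
- berry_sign (a joint): Height of the red sign: 0 down. It stays down; its top (head) is 166 mm above the table.
- honey_jar: Honey jar: amber yellow glass with gold lid, 56 mm diameter, 95 mm high. Stands upright; origin at the centre of its underside, z up. About 0.3 kg.
- berry_jar: Berry jar: red with white lid, 60 mm diameter, 72 mm high. Stands upright; origin at the centre of its underside, z up. About 0.3 kg.
- fig_jar: Fig jar: dark brown with gold lid, 60 mm diameter, 80 mm high; a bystander. Stands upright; origin at the centre of its underside, z up. About 0.3 kg.
- cookie_pack_0: Bystander at the back: stack of brown cookies in a tied bag, about 73 mm across, 84 mm high, origin at the centre of its underside.
- cookie_pack_1: Bystander at the back: stack of pale yellow cookies in a tied bag, about 73 mm across, 84 mm high, origin at the centre of its underside.
- cookie_pack_2: Bystander at the back: stack of dark chocolate cookies in a tied bag, about 73 mm across, 84 mm high, origin at the centre of its underside.
Things that resemble listed ones, but are neither listed nor needed, are in the scene too. Leave any green, pink or turquoise look-alike of the honey_jar alone.

How it is judged:
By the outcome, as a careful person would: the job done as asked, in the order asked, and still so for the second after the job is handed in, while the arm keeps its last pose, push and grip.
It also fails if it takes over 64 s, if anything falls off the work surface, if the arm or the gripper's body presses on something with over 40 N, if the wrist force passes 120 N, or if a joint passes its speed limit or range.

## Working session

There is one attempt and no reset: what is moved stays moved. The work goes in short steps, Python scripts to look and compute and a tool call to move; the robot and the scene stay as the last step left them, time stands still between calls to the robot, and variables do not carry over. Pictures are saved under pics/ and viewed, and the job is handed in when it is done.

Besides the shell and the picture viewer there is one more tool, called after "Call:" as name([rows], argument=value, ...), one row to a line, values as JSON. drive_tool: Moves the arm, as the interface text tells. Its arguments: {"type":"object","properties":{"plan":{"type":"array","items":{"type":"array"}},"grip_force":{"type":"number"}},"required":["plan"]}

```bash
mkdir -p pics
cat > h.py <<'E'
import numpy as np, cv2
from workcell import monitor, eyes, job
def snap(n,tag):
    o=monitor.get_obs(); p,d=eyes.camera(n); np.savez(f'{tag}.npz',p=p,d=d,pos=o['ee_pos'],rot=o['tcp_rot']); cv2.imwrite(f'pics/{tag}.png',p[:,:,::-1]); return p,d
def pts(n,d,tag=None):
    c=eyes.camera_params(n); v,u=np.mgrid[:480,:640]
    P=np.stack([(u-c['cx'])/c['fx']*d,(v-c['cy'])/c['fy']*d,d],-1)
    T=np.linalg.inv(np.array(c['extrinsics']))
    return P@T[:3,:3].T+T[:3,3]
E
python3 - <<'E'
from h import *
o=monitor.get_obs(); print(o)
for n in('scene','top'):
    snap(n,n+'0'); print(eyes.camera_params(n))
print(eyes.camera_params('wrist'))
E
```

```text
{'time': 0.0, 'q': array([-7.60906118e+01,  5.01061054e+00,  1.00345933e+01,  9.50993293e+01,
       -1.14899659e-03,  9.00019641e+01]), 'qd': array([ 0.05347363,  0.00029439, -0.10141745,  0.03884857, -0.03075511,
       -0.05800192]), 'joint_efforts': array([ 8.30710778e-04, -5.20391464e+01,  4.64801073e+01,  1.63178961e-02,
       -1.18132832e-05,  2.79661538e-05]), 'ee_pos': array([ 0.13216006, -0.53368097,  0.25258899]), 'tcp_rot': array([-1.79924653e+02,  1.15157846e-03,  1.39074257e+01]), 'wrist_force': array([ 0.05306107,  0.09581657, -0.79702532]), 'torque': array([ 0.02524007, -0.00677994,  0.00321064]), 'opening': 0.08563473307133893}
{'fx': 466.8394723364163, 'fy': 466.8394723364163, 'cx': 327.057239522808, 'cy': 233.5926819395908, 'extrinsics': array([[-0.88136701, -0.47223423, -0.01367536,  0.46865251],
       [-0.35287558,  0.67729358, -0.6455635 ,  0.27488372],
       [ 0.31411942, -0.56415268, -0.76358415,  1.06147906],
       [ 0.        ,  0.        ,  0.        ,  1.        ]])}
{'fx': 617.9645223961495, 'fy': 617.9645223961495, 'cx': 322.23384767121547, 'cy': 248.9180271534441, 'extrinsics': array([[-9.96560262e-03, -9.99950340e-01, -6.03224905e-05,
        -5.57371741e-02],
       [-9.96514498e-01,  9.93635719e-03, -8.28258627e-02,
         5.71302940e-01],
       [ 8.28223490e-02, -7.65297398e-04, -9.96564033e-01,
         1.31795802e+00],
       [ 0.00000000e+00,  0.00000000e+00,  0.00000000e+00,
         1.00000000e+00]])}
{'fx': 365.6083465018897, 'fy': 365.6083465018897, 'cx': 321.3278943164623, 'cy': 243.59799154300768, 'mount': array([[-2.82176483e-04, -9.54690935e-01, -2.97598956e-01,
         7.54734537e-02],
       [ 9.99998886e-01,  1.66885281e-04, -1.48354026e-03,
        -2.07050831e-03],
       [ 1.46598733e-03, -2.97599043e-01,  9.54689824e-01,
        -1.20346561e-01],
       [ 0.00000000e+00,  0.00000000e+00,  0.00000000e+00,
         1.00000000e+00]])}
```

View pics/scene0.png

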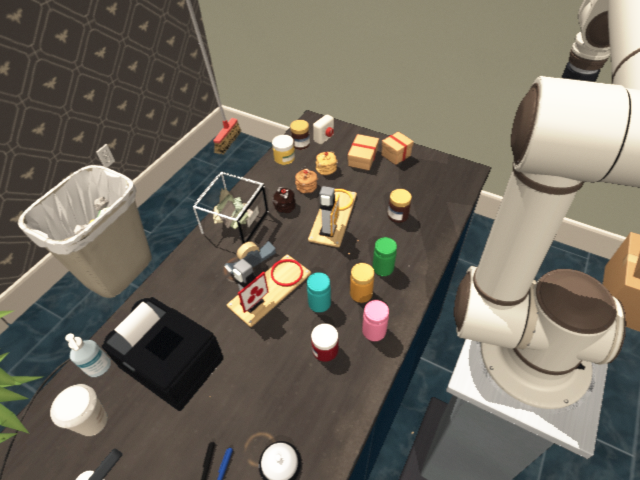

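View pics/top0.png

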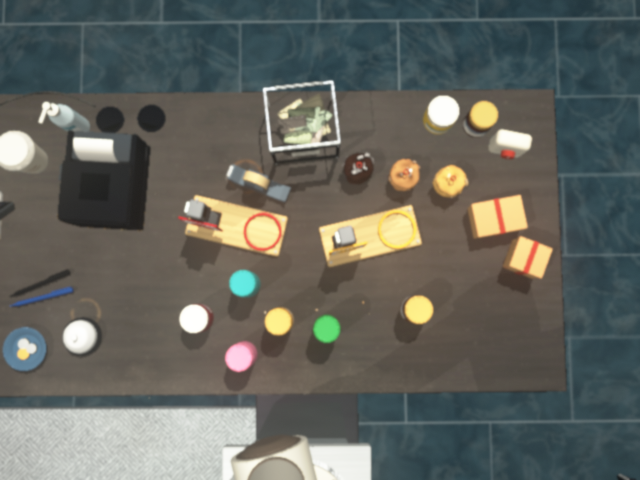

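The scene view shows these candidates:
- **Honey:** amber at scene (362,283) / top (278,321). Others it could be confused with are the brown fig jar at (399,205)/(418,310), back jars at (301,134) and (284,150), and green, pink and teal look-alikes.
- **Berry:** white lid at scene (325,343) / top (195,319). The white bowl at (280,462) and white cup at (80,410) could be mistaken for it.
- **Stands:** yellow ring at top (398,230), red ring at top (263,232).

Next I'll take close crops and measure.

```bash
cat > m.py <<'E'
from h import *
t=np.load('top0.npz');p,d=t['p'],t['d'];W=pts('top',d)
s=np.load('scene0.npz')['p']
a=cv2.resize(s[170:370,220:440],None,fx=2.7,fy=2.7,interpolation=cv2.INTER_CUBIC)
cv2.imwrite('pics/cropS.png',a[:,:,::-1])
b=cv2.resize(p[180:380,170:450],None,fx=2.8,fy=2.8,interpolation=cv2.INTER_CUBIC)
cv2.imwrite('pics/cropT.png',b[:,:,::-1])
c=eyes.camera_params('top');E=np.array(c['extrinsics']);R,tt=E[:3,:3],E[:3,3]
def ray(u,v,z):
    r=R.T@np.array([(u-c['cx'])/c['fx'],(v-c['cy'])/c['fy'],1]);o=-R.T@tt
    return o+r*(z-o[2])/r[2]
hsv=cv2.cvtColor(p,cv2.COLOR_RGB2HSV)
for nm,(u,v),h in [('honey',(278,321),.095),('berry',(195,319),.072),('fig',(418,310),.08),('green',(327,329),.095),('teal',(243,284),.095),('pink',(241,357),.095)]:
    m=(np.abs(W[...,2]-h)<.012)
    yy,xx=np.mgrid[:480,:640]; m&=np.hypot(xx-u,yy-v)<25
    m=m.astype(np.uint8)
    cn=max(cv2.findContours(m,0,1)[0],key=cv2.contourArea);(cu,cv_),r=cv2.minEnclosingCircle(cn)
    q=ray(cu,cv_,h);print(nm,m.sum(),np.round((cu,cv_,r),1),q.round(4),'depthmean',W[m>0].mean(0).round(4),'rad',r*q[2]*0+r*(1.3-h)/618)
for nm,(u,v),hs in [('Yring',(398,230),[(20,32)]),('Rring',(263,232),[(0,6),(172,180)])]:
    yy,xx=np.mgrid[:480,:640]
    m=np.zeros((480,640),bool)
    for l,hh in hs: m|=(hsv[...,0]>=l)&(hsv[...,0]<=hh)
    m&=(hsv[...,1]>150)&(np.hypot(xx-u,yy-v)<27)
    cn=np.argwhere(m)[:,::-1].astype(np.float32)
    e=cv2.fitEllipse(cv2.convexHull(cn));print(nm,m.sum(),e,ray(*e[0],.018).round(4))
# foot: points with z ~ .012
for nm,box in [('Yfoot',(310,430,195,275)),('Rfoot',(175,295,185,265))]:
    x0,x1,y0,y1=box; z=W[...,2]; m=np.zeros((480,640),np.uint8)
    m[y0:y1,x0:x1]=((hsv[...,2]>120))[y0:y1,x0:x1]
    cn=max(cv2.findContours(m,0,1)[0],key=cv2.contourArea); r=cv2.minAreaRect(cn);bx=cv2.boxPoints(r)
    print(nm,r,[ray(*k,.012).round(3)[:2] for k in bx])
for nm,box in [('Yhead',(325,365,220,255)),('Rhead',(180,225,190,230))]:
    x0,x1,y0,y1=box; z=W[...,2]; m=np.zeros((480,640),np.uint8)
    m[y0:y1,x0:x1]=(np.abs(z-.166)<.012)[y0:y1,x0:x1]
    cn=max(cv2.findContours(m,0,1)[0],key=cv2.contourArea); r=cv2.minAreaRect(cn)
    print(nm,m.sum(),r,ray(*r[0],.166).round(4),W[m>0].mean(0))
E
python3 m.py
```

```text
honey 542 [278.  321.   13.2] [0.4185 0.0301 0.095 ] depthmean [0.4188 0.0303 0.0949] rad 0.02564631256084998
berry 614 [194.  318.   14.3] [0.4256 0.2059 0.072 ] depthmean [0.4256 0.2063 0.0716] rad 0.02845049801304888
fig 613 [418.5 308.9  14.1] [ 0.4398 -0.2587  0.08  ] depthmean [ 0.4399 -0.2588  0.0799] rad 0.027831222663805322
green 537 [326.7 328.5  13.1] [ 0.4023 -0.0689  0.095 ] depthmean [ 0.4024 -0.0686  0.095 ] rad 0.02553463407318955
teal 537 [242.5 282.5  13.2] [0.4975 0.1024 0.095 ] depthmean [0.4976 0.1024 0.0948] rad 0.025757254682312505
pink 561 [238.9 357.   13.5] [0.3467 0.1096 0.095 ] depthmean [0.3467 0.1099 0.0949] rad 0.026380095898526388
Yring 199 ((396.463623046875, 229.1796112060547), (36.7181396484375, 37.418636322021484), 156.75234985351562) [ 0.6129 -0.2241  0.018 ]
Rring 180 ((262.160400390625, 231.33702087402344), (36.1137809753418, 37.304359436035156), 23.459144592285156) [0.6111 0.0695 0.018 ]
Yfoot ((369.6721496582031, 235.05560302734375), (44.16863250732422, 99.33201599121094), 76.29303741455078) [array([ 0.624, -0.049]), array([ 0.674, -0.262]), array([ 0.579, -0.283]), array([ 0.529, -0.071])]
Rfoot ((231.06784057617188, 223.82119750976562), (108.82565307617188, 43.19054412841797), 13.348727226257324) [array([0.612, 0.265]), array([0.705, 0.244]), array([0.646, 0.011]), array([0.554, 0.033])]
Yhead 307 ((344.7940979003906, 234.676513671875), (17.70509910583496, 18.675241470336914), 75.96376037597656) [ 0.5862 -0.1054  0.166 ] [ 0.5866455  -0.10649564  0.16464477]
Rhead 308 ((194.75294494628906, 208.11175537109375), (19.089879989624023, 17.46290397644043), 12.52880859375) [0.6412 0.1866 0.166 ] [0.64132679 0.18631446 0.16424479]
```

View pics/cropS.png

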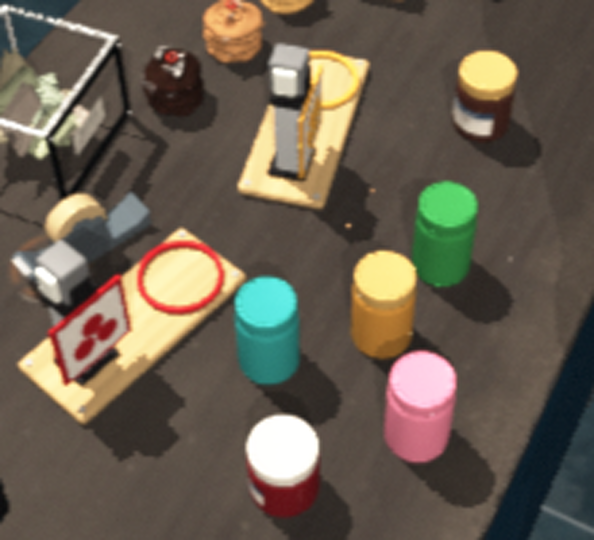

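View pics/cropT.png

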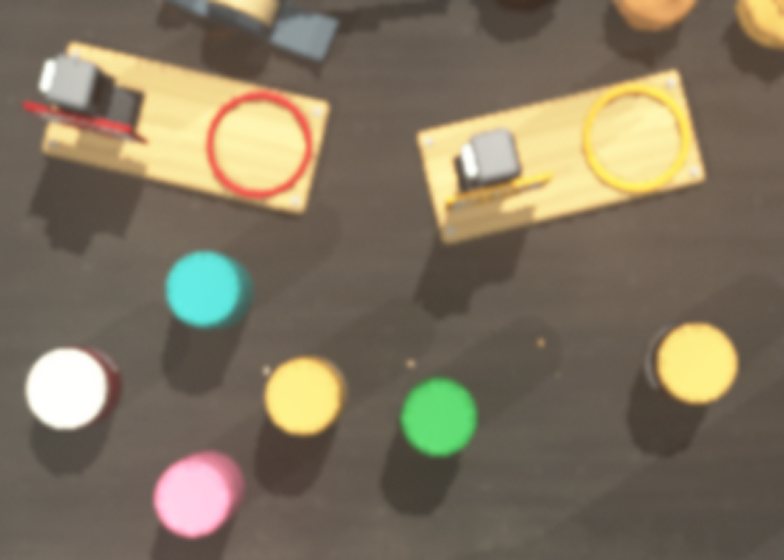

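The crops confirm the choices: honey is the amber jar at top (278,321), berry is white over red at (195,319), and the yellow-ring stand is on the right. Now I'll check clearances around the recesses.

Run:
```python
from h import *
for n in('top','scene'):
  t=np.load(n+'0.npz');W=pts(n,t['d'])
  for nm,c in [('Y',(.613,-.224)),('R',(.611,.0695))]:
    D=np.hypot(W[...,0]-c[0],W[...,1]-c[1]); A=np.degrees(np.arctan2(W[...,1]-c[1],W[...,0]-c[0]))
    print(n,nm,[(a,round(float(D[m].min()),3),round(float(W[...,2][m].max()),3)) for a in range(-180,180,20) if (m:=((A>=a)&(A<a+20)&(W[...,2]>.03)&(D<.14)&(D>.01)&(W[...,2]<.3)&(t['d']>0))).sum()>3])
```

```text
top Y [(-60, 0.126, 0.052), (-40, 0.099, 0.05), (-20, 0.087, 0.069), (0, 0.095, 0.054), (20, 0.128, 0.053), (80, 0.099, 0.172), (100, 0.081, 0.172)]
top R [(-20, 0.086, 0.078), (0, 0.087, 0.08), (20, 0.133, 0.037), (60, 0.1, 0.172), (80, 0.082, 0.171), (140, 0.094, 0.101), (160, 0.09, 0.103)]
scene Y [(-60, 0.12, 0.05), (-40, 0.107, 0.049), (-20, 0.086, 0.065), (0, 0.093, 0.05), (20, 0.129, 0.053), (40, 0.134, 0.048), (80, 0.106, 0.167), (100, 0.085, 0.167)]
scene R [(-20, 0.084, 0.069), (0, 0.081, 0.076), (20, 0.104, 0.055), (60, 0.106, 0.17), (80, 0.084, 0.167), (140, 0.096, 0.099), (160, 0.094, 0.097)]
```

Call:
drive_tool([
  [1,[0.02,0.06,0],10.5],
  [1,[0.04,0.06,0],10.5],
  [1,[0.04,0.06,0],10.5],
  [1,[0.04,0.06,0],10.5],
])

```text
time: 0.6
ee_pos: [0.2565, -0.3168, 0.253]
tcp_rot: [-180.0, -0.0, 56.2]
wrist_force: [1.2, -0.9, -0.3]
opening: 0.0854
```

Call:
drive_tool([
  [1,[0.03,0.06,0],10],
  [1,[0.03,0.06,0],10],
  [1,[0.03,0.06,0],10],
  [1,[0.03,0.06,0],4],
  [1,[0.02,0.06,-0.02],0],
  [1,[0,0.0,0],0],
])

```text
time: 1.35
ee_pos: [0.3868, -0.0348, 0.2329]
tcp_rot: [-179.9, -0.0, 90.3]
wrist_force: [0.1, -1.5, 0.4]
opening: 0.0853
```

Run:
```python
from h import *
o=monitor.get_obs(); print(o['time'],o['ee_pos'],o['tcp_rot'],o['q'])
```

```text
1.35 [ 0.3867743  -0.03478605  0.23286176] [-1.79858388e+02 -4.12660088e-02  9.03307114e+01] [-5.15793672e+00 -1.72613286e+01 -1.25063936e+01  9.48998449e+01
  2.75317035e-02  8.45112661e+01]
```

Call:
drive_tool([
  [1,[0.016,0.033,0],0],
  [1,[0.016,0.032,0],0],
  [1,[0,0,0],0],
  [1,[0,0,0],0],
])

```text
time: 1.85
ee_pos: [0.4184, 0.0257, 0.2345]
tcp_rot: [-180.0, 0.0, 89.9]
wrist_force: [-0.6, 0.3, 0.1]
opening: 0.0851
```

```bash
cat >> h.py <<'E'
from scipy.spatial.transform import Rotation as Ro
def wpts(tag):
    t=np.load(tag+'.npz');d=t['d'];c=eyes.camera_params('wrist'); v,u=np.mgrid[:480,:640]
    P=np.stack([(u-c['cx'])/c['fx']*d,(v-c['cy'])/c['fy']*d,d],-1)
    M=np.array(c['mount']);R=Ro.from_euler('xyz',t['rot'],degrees=True).as_matrix()
    return (P@M[:3,:3].T+M[:3,3])@R.T+t['pos']
def lid(W,h,x,y,r,d):
    m=(np.abs(W[...,2]-h)<.008)&(np.hypot(W[...,0]-x,W[...,1]-y)<r)&(d>0)
    q=W[m][:,:2].astype(np.float32)
    return q.mean(0), cv2.minEnclosingCircle(q), m.sum(), np.median(W[m][:,2])
E
python3 - <<'E'
from h import *
o=monitor.get_obs(); print(o['time'],o['ee_pos'],o['tcp_rot'])
snap('wrist','w1');W=wpts('w1');d=np.load('w1.npz')['d']
print(lid(W,.095,.4185,.03,.045,d))
E
```

```text
1.85 [0.41839166 0.02567386 0.23447752] [-1.79975942e+02  2.02815582e-02  8.98753157e+01]
(array([0.4196603 , 0.03556145], dtype=float32), ((0.41981953382492065, 0.034119151532649994), 0.026925258338451385), np.int64(3975), np.float64(0.09426970411673144))
```

View pics/w1.png

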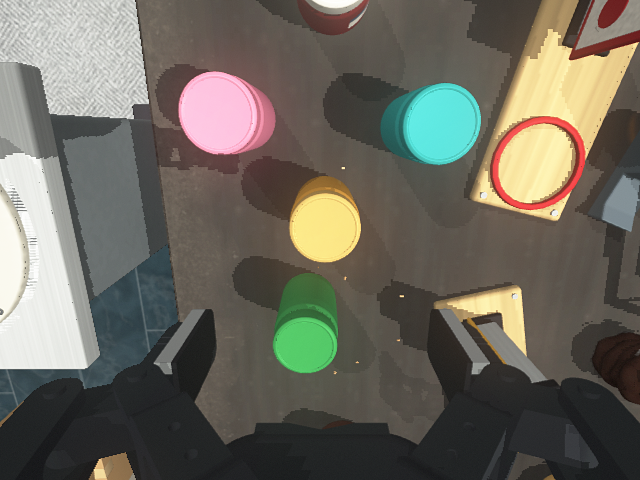

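The wrist view shows the gold-lidded honey jar at (325,225), with free space on its ±x sides where the fingers go. Descending on it.

Call:
drive_tool([
  [1,[0.001,0.006,-0.045],0],
  [1,[0,0,-0.045],0],
  [1,[0,0,-0.04],0],
  [1,[0,0,-0.03],0],
  [1,[0,0,-0.0165],0],
  [1,[0,0,0],0],
], grip_force=40)

```text
time: 2.65
ee_pos: [0.4191, 0.032, 0.0576]
tcp_rot: [-179.9, 0.0, 89.9]
wrist_force: [-0.6, 0.8, 0.2]
opening: 0.0852
```

Call:
drive_tool([
  [0,[0,0,0],0],
  [0,[0,0,0],0],
  [0,[0,0,0],0],
  [0,[0,0,0],0],
  [0,[0,0,0],0],
  [0,[0,0,0],0],
])

```text
time: 3.4
ee_pos: [0.4206, 0.0325, 0.0595]
tcp_rot: [179.9, 0.0, 89.9]
wrist_force: [-0.1, -1.6, 5.3]
opening: 0.0552
```

Call:
drive_tool([
  [0,[0,0,0.02],0],
  [0,[0,0,0.04],0],
  [0,[0,0,0.04],0],
  [0,[0,0,0.03],0],
  [0,[0.0,-0.03,0],0],
  [0,[0,-0.05,0],0],
  [0,[0,-0.05,0],0],
  [0,[0.01,-0.05,0],0],
  [0,[0.02,-0.04,0],0],
  [0,[0.02,-0.03,0],0],
])

```text
time: 4.65
ee_pos: [0.47, -0.2193, 0.1882]
tcp_rot: [180.0, 0.0, 89.8]
wrist_force: [0.3, 0.8, -3.3]
opening: 0.0556
```

Call:
drive_tool([
  [0,[0.03,0,0],0],
  [0,[0.04,0,0],0],
  [0,[0.04,0,0],0],
  [0,[0,0,0],0],
  [0,[0,0,0],0],
  [0,[0,0,0],0],
])

```text
time: 5.4
ee_pos: [0.579, -0.2175, 0.1885]
tcp_rot: [180.0, 0.0, 89.9]
wrist_force: [0.1, -0.5, -3.6]
opening: 0.0554
```

Run:
```python
from h import *
o=monitor.get_obs(); print(o['time'],o['ee_pos'],o['tcp_rot'],o['opening'],o['wrist_force'])
snap('wrist','w2');snap('top','t2')
```

```text
5.4 [ 0.57900032 -0.21748718  0.18846742] [1.79987194e+02 1.03006338e-02 8.98918194e+01] 0.05539225956375934 [ 0.05307115 -0.47371428 -3.63494372]
```

View pics/w2.png

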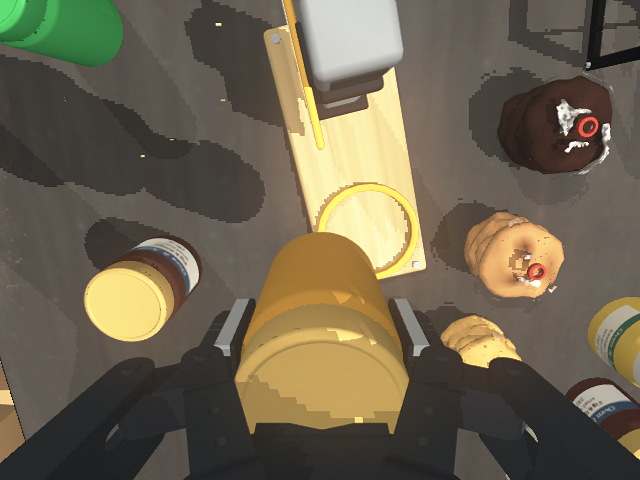

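View pics/t2.png

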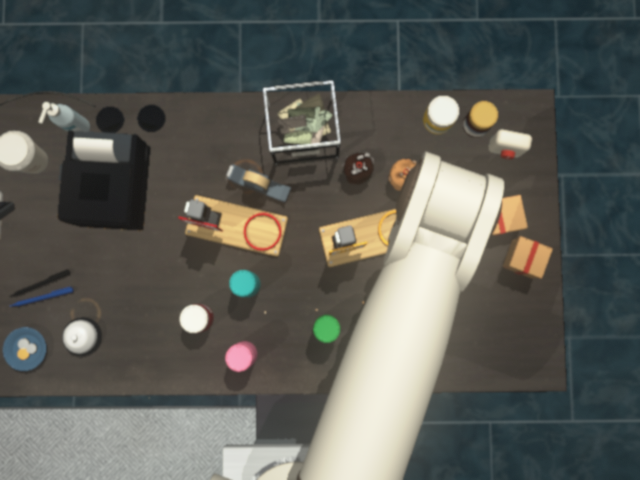

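Run:
```python
from h import *
from scipy.optimize import least_squares
t=np.load('w2.npz');p,d=t['p'],t['d'];W=wpts('w2')
hsv=cv2.cvtColor(p,cv2.COLOR_RGB2HSV)
m=(hsv[...,1]>170)&(hsv[...,2]>150)&(hsv[...,0]>18)&(hsv[...,0]<32)&(W[...,2]<.03)&(W[...,2]>.005)
m[:175]=0;m[280:]=0;m[:,:310]=0;m[:,425:]=0
# ray to plane .018
c=eyes.camera_params('wrist');M=np.array(c['mount']);R=Ro.from_euler('xyz',t['rot'],degrees=True).as_matrix()
uv=np.argwhere(m)[:,::-1]; r=np.c_[(uv[:,0]-c['cx'])/c['fx'],(uv[:,1]-c['cy'])/c['fy'],np.ones(len(uv))]@M[:3,:3].T@R.T
o=R@M[:3,3]+t['pos']; q=o+r*((.018-o[2])/r[:,2])[:,None]
f=least_squares(lambda s:np.hypot(q[:,0]-s[0],q[:,1]-s[1])-s[2],[.613,-.224,.038],loss='soft_l1',f_scale=.002)
print(f.x,len(uv),np.std(f.fun))
print('head W',lid(W,.166,.586,-.106,.04,d)[0])
```

```text
[ 0.61327456 -0.22080881  0.0384568 ] 39 0.0009486647702976193
head W [ 0.58828217 -0.10864493]
```

Call:
drive_tool([
  [0,[0.017,-0.003,0],0],
  [0,[0.017,-0.002,0],0],
  [0,[0,0,-0.03],0],
  [0,[0,0,-0.04],0],
  [0,[0,0,-0.025],0],
  [0,[0,0,-0.012],0],
  [0,[0,0,-0.005],0],
  [0,[0,0,0],0],
  [0,[0,0,0],0],
])

```text
time: 6.62
ee_pos: [0.6142, -0.2226, 0.0772]
tcp_rot: [179.9, 0.0, 89.9]
wrist_force: [0.7, -0.8, -3.5]
opening: 0.0553
```

Call:
drive_tool([
  [0,[-0.001,0,-0.002],0],
  [0,[0,0,-0.002],0],
  [0,[0,0,-0.001],0],
  [0,[0,0,0],0],
  [0,[0,0,0],0],
])

```text
time: 7.25
ee_pos: [0.6127, -0.2224, 0.0716]
tcp_rot: [180.0, 0.0, 89.9]
wrist_force: [-3.0, 2.0, 5.7]
opening: 0.0553
```

Call:
drive_tool([
  [1,[0,0,0],0],
  [1,[0,0,0],0],
  [1,[0,0,0],0],
  [1,[0,0,0.0],0],
  [1,[0,0,0.02],0],
  [1,[0,0,0.04],0],
  [1,[0,0,0.05],0],
  [1,[-0.03,0,0.02],0],
  [1,[-0.03,0.01,0],0],
  [1,[-0.01,0.02,0],0],
])

```text
time: 8.5
ee_pos: [0.5416, -0.1927, 0.2033]
tcp_rot: [179.9, 0.1, 89.8]
wrist_force: [1.4, 0.1, -0.0]
opening: 0.0853
```

Run:
```python
from h import *
o=monitor.get_obs(); print(o['time'],o['ee_pos'],o['tcp_rot'],o['opening'],o['wrist_force'])
snap('wrist','w3');W=wpts('w3');d=np.load('w3.npz')['d']
print(lid(W,.107,.613,-.222,.045,d))
```

```text
8.5 [ 0.54160552 -0.19271773  0.20332492] [1.79870103e+02 5.64203074e-02 8.98266723e+01] 0.08534531414280279 [ 1.41341462  0.10391285 -0.00578404]
(array([ 0.6092752 , -0.21630922], dtype=float32), ((0.6111384034156799, -0.22066767513751984), 0.02704457752406597), np.int64(4349), np.float64(0.1061950552639929))
```

View pics/w3.png

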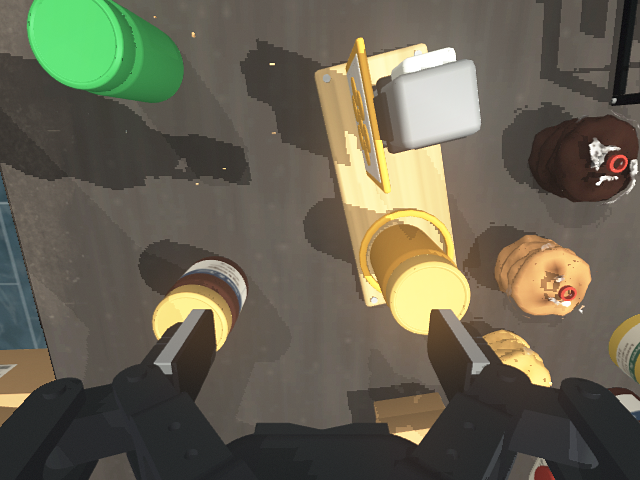

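The honey jar (lid at (428,290)) stands inside its ring. Next is the berry jar.

Call:
drive_tool([
  [1,[-0.04,0.03,0.02],0],
  [1,[-0.04,0.05,0],0],
  [1,[-0.02,0.055,0],0],
  [1,[-0.015,0.055,0],0],
  [1,[0,0.055,0],0],
  [1,[0,0.055,0],0],
  [1,[0,0.05,0],0],
  [1,[0,0.03,0],0],
  [1,[0,0.01,0],0],
  [1,[0,0,0],0],
])

```text
time: 9.8
ee_pos: [0.4288, 0.1964, 0.2216]
tcp_rot: [180.0, -0.0, 90.0]
wrist_force: [-0.3, -0.1, 0.4]
opening: 0.0851
```

Run:
```python
from h import *
o=monitor.get_obs(); print(o['time'],o['ee_pos'],o['tcp_rot'],o['opening'],o['wrist_force'])
snap('wrist','w4');W=wpts('w4');d=np.load('w4.npz')['d']
print(lid(W,.072,.4256,.206,.045,d))
```

```text
9.8 [0.42875077 0.19641147 0.22157818] [ 1.79968910e+02 -1.87711403e-03  8.99567955e+01] 0.08505827840007936 [-0.32343201 -0.12333228  0.4224895 ]
(array([0.426636  , 0.21238635], dtype=float32), ((0.4266304075717926, 0.21123389899730682), 0.028600718826055527), np.int64(4327), np.float64(0.07131936015827994))
```

View pics/w4.png

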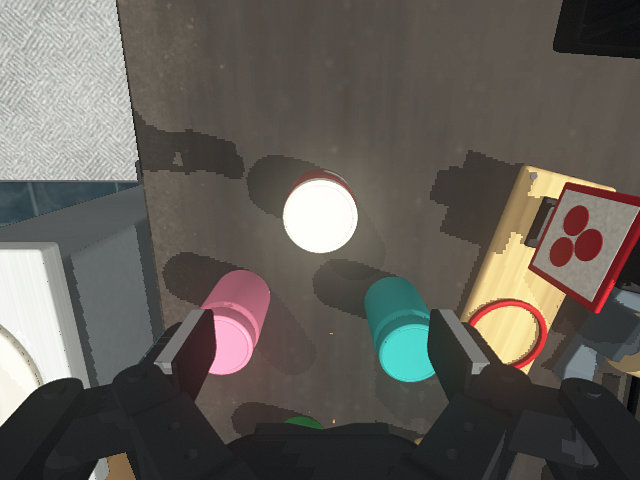

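Berry jar's white lid is at (320,215), with pink and teal well clear of it. Descending.

Call:
drive_tool([
  [1,[-0.0025,0.012,-0.04],0],
  [1,[0,0,-0.045],0],
  [1,[0,0,-0.04],0],
  [1,[0,0,-0.03],0],
  [1,[0,0,-0.0185],0],
  [1,[0,0,0],0],
  [0,[0,0,0],0],
  [0,[0,0,0],0],
  [0,[0,0,0],0],
  [0,[0,0,0],0],
])

```text
time: 11.1
ee_pos: [0.4271, 0.2087, 0.0492]
tcp_rot: [179.8, -0.0, 89.9]
wrist_force: [0.0, -2.3, 7.4]
opening: 0.0596
```

Call:
drive_tool([
  [0,[0,0,0],0],
  [0,[0,0,0],0],
])

```text
time: 11.35
ee_pos: [0.4271, 0.2087, 0.0492]
tcp_rot: [179.8, -0.0, 89.9]
wrist_force: [0.3, -1.8, 6.9]
opening: 0.0596
```

Call:
drive_tool([
  [0,[0,0,0.02],0],
  [0,[0,0,0.04],0],
  [0,[0,0,0.045],0],
  [0,[0,0,0.035],0],
  [0,[0.0,-0.03,0],0],
  [0,[0,-0.05,0],0],
  [0,[0.01,-0.04,0],0],
  [0,[0.03,-0.017,0],0],
  [0,[0.04,0,0],0],
  [0,[0.04,0,0],0],
])

```text
time: 12.6
ee_pos: [0.5473, 0.071, 0.1879]
tcp_rot: [180.0, -0.0, 89.9]
wrist_force: [0.3, 0.8, -2.3]
opening: 0.0589
```

Call:
drive_tool([
  [0,[0.03,0,0],0],
  [0,[0.01,0,0],0],
  [0,[0,0,0],0],
  [0,[0,0,0],0],
])

```text
time: 13.1
ee_pos: [0.5853, 0.0715, 0.1878]
tcp_rot: [-180.0, -0.0, 89.9]
wrist_force: [0.3, 0.4, -3.9]
opening: 0.0593
```

Run:
```python
from h import *
o=monitor.get_obs(); print(o['time'],o['ee_pos'],o['tcp_rot'],o['opening'],o['wrist_force'])
snap('wrist','w5')
```

```text
13.1 [0.58530814 0.07145423 0.18777349] [-1.79992415e+02 -3.92005569e-04  8.99231056e+01] 0.05930727068631717 [ 0.33804527  0.38550709 -3.92922787]
```

View pics/w5.png

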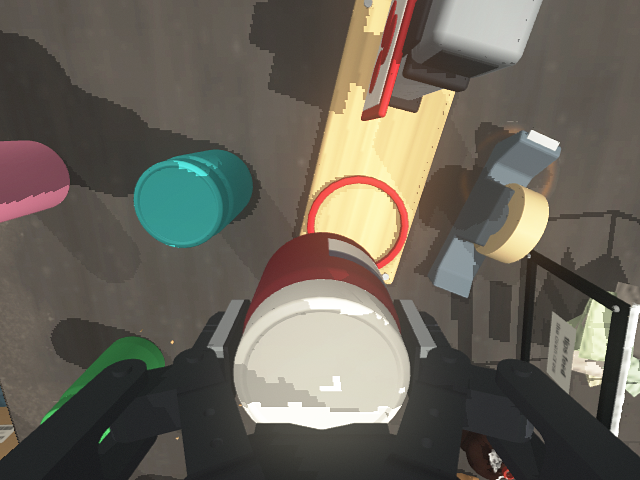

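Berry jar is held upright. The red ring at (358,222) is mostly visible, so I'll fit it.

Run:
```python
from h import *
from scipy.optimize import least_squares
t=np.load('w5.npz');p,d=t['p'],t['d'];W=wpts('w5')
hsv=cv2.cvtColor(p,cv2.COLOR_RGB2HSV)
m=(hsv[...,1]>170)&(hsv[...,2]>120)&((hsv[...,0]<6)|(hsv[...,0]>174))&(W[...,2]<.03)&(W[...,2]>.005)
m[:172]=0;m[285:]=0;m[:,:300]=0;m[:,415:]=0
c=eyes.camera_params('wrist');M=np.array(c['mount']);R=Ro.from_euler('xyz',t['rot'],degrees=True).as_matrix()
uv=np.argwhere(m)[:,::-1]; r=np.c_[(uv[:,0]-c['cx'])/c['fx'],(uv[:,1]-c['cy'])/c['fy'],np.ones(len(uv))]@M[:3,:3].T@R.T
o=R@M[:3,3]+t['pos']; q=o+r*((.018-o[2])/r[:,2])[:,None]
f=least_squares(lambda s:np.hypot(q[:,0]-s[0],q[:,1]-s[1])-s[2],[.613,.07,.038],loss='soft_l1',f_scale=.002)
print(f.x,len(uv),np.std(f.fun))
```

```text
[0.61290227 0.0733997  0.03849384] 1064 0.0015222621586084308
```

Call:
drive_tool([
  [0,[0.017,0,0],0],
  [0,[0.01,0,0],0],
  [0,[0,0,-0.035],0],
  [0,[0,0,-0.04],0],
  [0,[0,0,-0.028],0],
  [0,[0,0,-0.012],0],
  [0,[0,0,-0.005],0],
  [0,[0,0,0],0],
  [0,[0,0,0],0],
])

```text
time: 14.28
ee_pos: [0.6137, 0.0715, 0.0687]
tcp_rot: [179.9, -0.0, 89.9]
wrist_force: [-1.0, 0.2, -2.7]
opening: 0.0595
```

Call:
drive_tool([
  [0,[-0.0015,0,-0.003],0],
  [0,[0,0,-0.002],0],
  [0,[0,0,-0.002],0],
  [0,[0,0,-0.001],0],
  [0,[0,0,0],0],
  [0,[0,0,0],0],
])

```text
time: 15.02
ee_pos: [0.6116, 0.0713, 0.0612]
tcp_rot: [179.9, -0.0, 89.9]
wrist_force: [-6.4, -1.0, 10.5]
opening: 0.059
```

Call:
drive_tool([
  [1,[0,0,0],0],
  [1,[0,0,0],0],
  [1,[0,0,0],0],
  [1,[0,0,0.0],0],
  [1,[0,0,0.03],0],
  [1,[0,0,0.05],0],
  [1,[0,0,0.055],0],
  [1,[-0.04,0,0.03],0],
  [1,[-0.04,0,0.01],0],
  [1,[0,0,0],0],
])

```text
time: 16.27
ee_pos: [0.5304, 0.0715, 0.2365]
tcp_rot: [179.8, -0.0, 89.9]
wrist_force: [0.2, -0.4, -0.1]
opening: 0.0854
```

Run:
```python
from h import *
o=monitor.get_obs(); print(o['time'],o['ee_pos'],o['tcp_rot'],o['opening'],o['wrist_force'])
snap('wrist','w6');W=wpts('w6');d=np.load('w6.npz')['d']
print(lid(W,.084,.612,.0715,.045,d))
```

```text
16.275 [0.5303579  0.07146953 0.2365098 ] [ 1.79838183e+02 -2.42727229e-02  8.99308470e+01] 0.08544116414809384 [ 0.19599868 -0.41347263 -0.08301772]
(array([0.6096262 , 0.07530173], dtype=float32), ((0.6105542778968811, 0.07417453080415726), 0.02889694832265377), np.int64(4160), np.float64(0.0832334235978119))
```

View pics/w6.png

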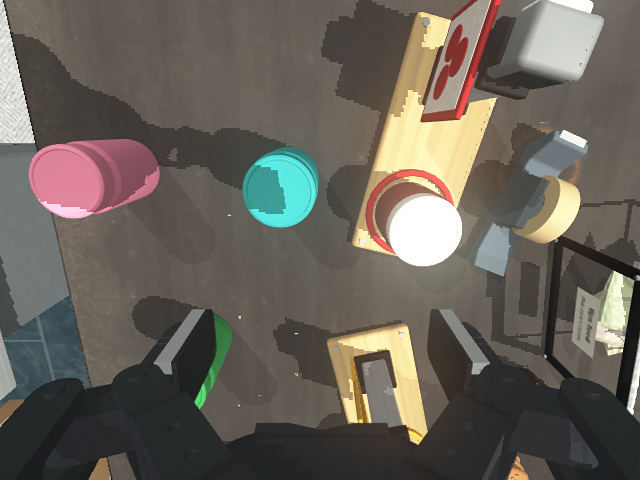

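Both jars stand in their rings. Now I'll turn the jaws to the yellow head, since the stand's yaw of about 13° means a tool yaw of 13.

Call:
drive_tool([
  [1,[0,-0.02,0.035],-9.6],
  [1,[0,-0.02,0.01],-9.6],
  [1,[0.005,-0.025,0],-9.6],
  [1,[0.01,-0.025,0],-9.6],
  [1,[0.01,-0.025,0],-9.6],
  [1,[0.01,-0.025,0],-9.6],
  [1,[0.01,-0.02,0],-9.6],
  [1,[0.01,-0.0185,0],-9.7],
  [1,[0,0,0],0],
  [1,[0,0,0],0],
])

```text
time: 17.58
ee_pos: [0.5868, -0.1069, 0.2788]
tcp_rot: [-180.0, 0.1, 13.2]
wrist_force: [0.3, 0.6, -0.1]
opening: 0.0856
```

Run:
```python
from h import *
o=monitor.get_obs(); print(o['time'],o['ee_pos'],o['tcp_rot'],o['q'])
snap('wrist','w7');W=wpts('w7');d=np.load('w7.npz')['d']
m=(W[...,2]>.158)&(W[...,2]<.173)&(np.hypot(W[...,0]-.586,W[...,1]+.107)<.05)&(d>0)
q=W[m][:,:2]; print(m.sum(),q.mean(0),np.median(W[m][:,2]))
r=cv2.minAreaRect((q*1000).astype(np.float32)); print(r)
```

```text
17.575 [ 0.58675409 -0.10688387  0.27875454] [-1.79967217e+02  5.21034566e-02  1.31733495e+01] [-1.03279689e+01  1.23446603e+01  2.12150795e+01  9.89312737e+01
  9.28640552e-03  1.56498692e+02]
2391 [ 0.59008666 -0.10293551] 0.16525137018266625
((589.0164184570312, -102.46926879882812), (33.498748779296875, 36.38846206665039), 11.846489906311035)
```

View pics/w7.png

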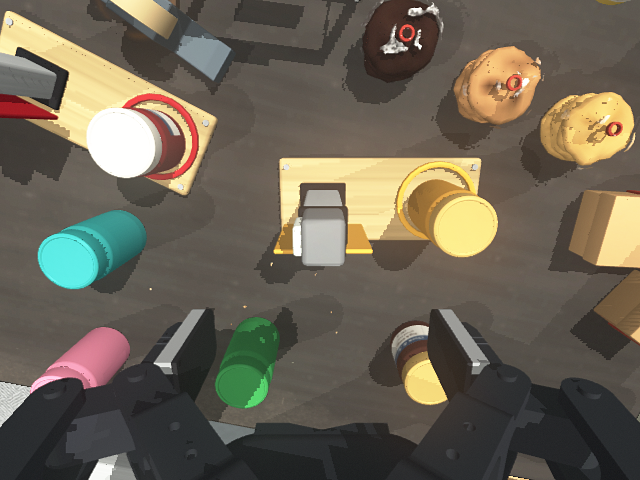

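The head at (323,235) is square to the jaws, the button (white edge at (297,238)) is on the +y side, and the TCP sits centrally over it. Descending.

Call:
drive_tool([
  [1,[0,0.0005,-0.03],0],
  [1,[0,0,-0.03],0],
  [1,[0,0,-0.03],0],
  [1,[0,0,-0.025],0],
  [1,[0,0,-0.015],0],
  [1,[0,0,0],0],
  [1,[0,0,0],0],
], grip_force=50)

```text
time: 18.5
ee_pos: [0.587, -0.1065, 0.1507]
tcp_rot: [180.0, -0.1, 13.0]
wrist_force: [-0.9, -0.7, -0.3]
opening: 0.0856
```

Call:
drive_tool([
  [0,[0,0,0],0],
  [0,[0,0,0],0],
  [0,[0,0,0],0],
  [0,[0,0,0],0],
  [0,[0,0,0],0],
  [0,[0,0,0],0],
  [0,[0,0,0],0],
  [0,[0,0,0],0],
])

```text
time: 19.5
ee_pos: [0.587, -0.1076, 0.1503]
tcp_rot: [179.9, -0.1, 13.0]
wrist_force: [0.7, -6.6, 2.8]
opening: 0.0295
```

Call:
drive_tool([
  [0,[0,-0.001,0],0],
  [0,[0,0,0.004],0],
  [0,[0,0,0.006],0],
  [0,[0,0,0],0],
  [0,[0,0,0],0],
])

```text
time: 20.12
ee_pos: [0.587, -0.1077, 0.1592]
tcp_rot: [180.0, -0.0, 13.0]
wrist_force: [5.0, -2.4, -1.1]
opening: 0.0292
```

Call:
drive_tool([
  [0,[0,0,0.01],0],
  [0,[0,0,0.012],0],
  [0,[0,0,0.012],0],
  [0,[0,0,0.012],0],
  [0,[0,0,0.01],0],
  [0,[0,0,0],0],
  [0,[0,0,0],0],
])

```text
time: 21.0
ee_pos: [0.5869, -0.1077, 0.2149]
tcp_rot: [180.0, -0.0, 13.0]
wrist_force: [5.7, -3.9, -1.4]
opening: 0.0298
```

Run:
```python
from h import *
snap('wrist','w8');snap('scene','s8');print(monitor.get_obs()['time'])
```

```text
21.1
```

View pics/w8.png

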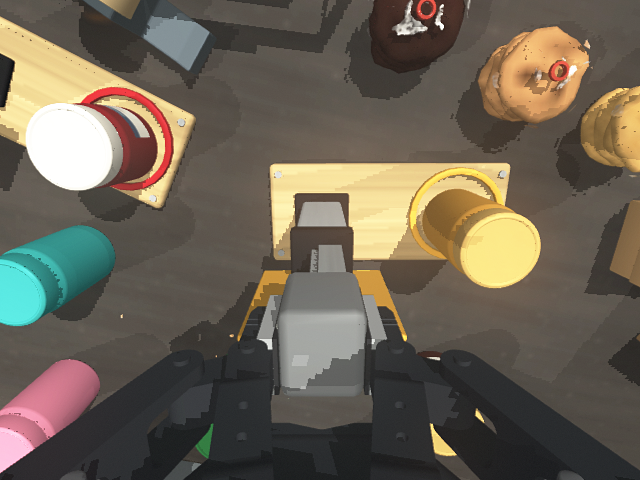

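View pics/s8.png

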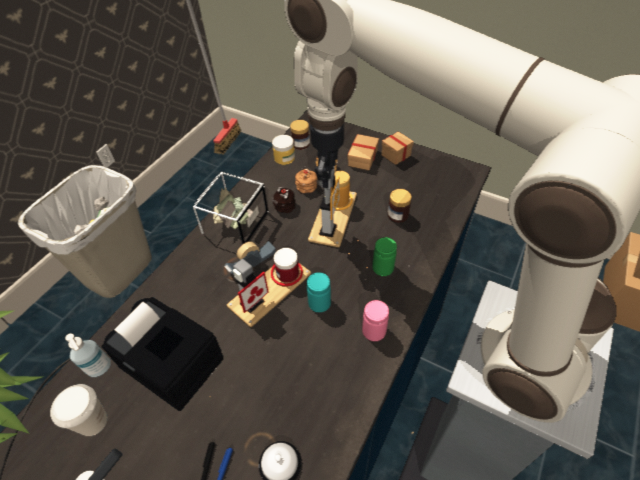

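The sign rises with the gripper: the mast is extended at (320,240), and the red sign is still down. Going up to the second stop.

Call:
drive_tool([
  [0,[0,0,0.008],0],
  [0,[0,0,0.009],0],
  [0,[0,0,0.0055],0],
  [0,[0,0,0.001],0],
  [0,[0,0,0],0],
  [0,[0,0,0],0],
])

```text
time: 21.85
ee_pos: [0.5869, -0.1077, 0.2382]
tcp_rot: [180.0, -0.0, 13.0]
wrist_force: [5.8, -2.4, -0.9]
opening: 0.0292
```

Run:
```python
from h import *
o=monitor.get_obs();print(o['ee_pos'],o['wrist_force'])
snap('wrist','w9')
for tag in('w8','w9'):
    W=wpts(tag);d=np.load(tag+'.npz')['d'];print(tag,np.median(W[330:350,300:345,2]),np.median(W[300:320,300:345,2]),np.load(tag+'.npz')['pos'][2])
```

```text
[ 0.58694437 -0.10770748  0.23821719] [ 5.81330522 -2.3671699  -0.89503916]
w8 0.23032428723577575 0.2271409588113305 0.21489768038449458
w9 0.2536278543194329 0.25034666388907056 0.2382171894947887
```

Call:
drive_tool([
  [0,[0,0,0.001],0],
  [0,[0,0,0.001],0],
  [0,[0,0,0],0],
  [0,[0,0,0],0],
])

```text
time: 22.4
ee_pos: [0.5869, -0.1077, 0.2402]
tcp_rot: [180.0, -0.0, 13.0]
wrist_force: [5.5, -2.4, -2.1]
opening: 0.0297
```

Call:
drive_tool([
  [0,[0,0,0.0005],0],
  [0,[0,0,0.0005],0],
  [0,[0,0,0],0],
  [0,[0,0,0],0],
])

```text
time: 22.9
ee_pos: [0.5869, -0.1077, 0.2411]
tcp_rot: [180.0, 0.0, 13.0]
wrist_force: [6.2, -2.8, -1.8]
opening: 0.0295
```

Call:
drive_tool([
  [0,[0,0,0.0005],0],
  [0,[0,0,0],0],
  [0,[0,0,0],0],
])

```text
time: 23.28
ee_pos: [0.587, -0.1077, 0.2413]
tcp_rot: [-180.0, 0.0, 13.0]
wrist_force: [6.5, -2.6, -3.8]
opening: 0.0295
```

Call:
drive_tool([
  [0,[0,0,0.0005],0],
  [0,[0,0,0],0],
  [0,[0,0,0],0],
])

```text
time: 23.65
ee_pos: [0.587, -0.1077, 0.2413]
tcp_rot: [-180.0, 0.1, 13.0]
wrist_force: [6.7, -3.7, -6.2]
opening: 0.0294
```

Call:
drive_tool([
  [0,[0,0,0.0005],0],
  [0,[0,0,0],0],
  [0,[0,0,0],0],
])

```text
time: 24.02
ee_pos: [0.5869, -0.1077, 0.2413]
tcp_rot: [-180.0, 0.1, 13.0]
wrist_force: [6.7, -3.5, -9.1]
opening: 0.0294
```

The hard end of the mast shows at TCP z 0.2413, so 0.091. Easing back about 1 mm to sit at the second stop.

Call:
drive_tool([
  [0,[0,0,-0.001],0],
  [0,[0,0,-0.0012],0],
  [0,[0,0,0],0],
  [0,[0,0,0],0],
  [0,[0,0,0],0],
])

```text
time: 24.65
ee_pos: [0.5869, -0.1077, 0.2403]
tcp_rot: [180.0, 0.0, 13.0]
wrist_force: [6.3, -2.7, -1.6]
opening: 0.0295
```

Run:
```python
from h import *
o=monitor.get_obs();print(o['time'],o['ee_pos'],o['wrist_force'],o['opening'])
snap('wrist','w10');p,d=snap('top','t10');W=pts('top',d)
W=wpts('w10');d=np.load('w10.npz')['d'];print(lid(W,.107,.613,-.222,.045,d)[1:])
```

```text
24.65 [ 0.58694356 -0.10770749  0.24028267] [ 6.25212812 -2.7261855  -1.55398956] 0.029546076375513052
(((0.611860454082489, -0.2206309735774994), 0.02709062024950981), np.int64(4199), np.float64(0.1061516133856373))
```

View pics/w10.png

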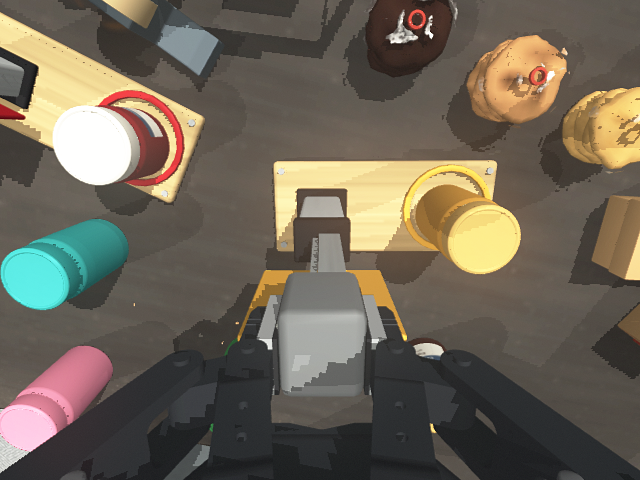

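View pics/t10.png

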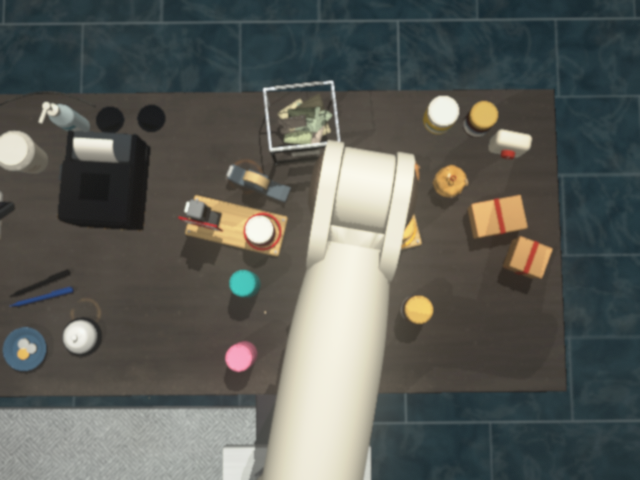

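Both jars stand in their rings (wrist view (480,240) and (97,143)). The yellow sign is held at full height and the other things are where they were. Handing in.

```bash
python3 -c "
from workcell import job,monitor
print(job.job_done()); o=monitor.get_obs();print(o['time'],o['ee_pos'],o['opening'],o['wrist_force'])"
```

```text
the job is handed in; nothing more can be done
None
the job is handed in; nothing more can be done
```

The job is handed in: both jars are in their recesses, and the arm is holding the yellow sign at its second stop with the button squeezed. It took 24.7 s of the 64 s allowed.

- **Jars:** I set the honey jar down upright in the yellow-ring recess and the berry jar in the red-ring recess, and let both go. Pictures taken afterwards showed each jar standing inside its ring, with lid heights of about 106 mm and 83 mm (107 mm and 84 mm expected).
- **Yellow sign:** I gripped the head at 50 N and pulled it past the first stop. I felt the hard end of the mast at tool height 0.2413 m, then eased back 1 mm, which puts the sign at about 0.090 m. The total rise measured from the grip was also 90 mm.
- **Button:** I had no direct reading of it. The jaws closed to 29.5 mm, against 31 mm expected with the button in, and the gripper also read about 0.7 mm low on the jars. The sign also slid freely with only about 2 N of pull.
- **Rest of the scene:** in the last pictures the red sign is down and the fig jar is in place. The cookies looked undisturbed, though the arm hid part of them in the top view.

The wrist and top cameras disagreed by 3–5 mm, so I placed the jars by comparing positions within each camera's own view. Up to about 6 N of sideways force stayed on the tool while it held the sign.

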